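Find the release groove by touch and let the tester's platen down

TASK

The deadweight tester's platen stands propped up with its weights on. Rest a fingertip on top of the tester's front rail and slide it along until it finds the finger groove, then press the release tongue inside the groove fully home so that the loaded platen sinks to its stop. Take the hand away afterwards; grasp and lift nothing, and leave the weights stacked on the platen and the other things where they are.

Things in the scene. Friction and masses are not known exactly. Their poses are not given: they have to be found in the camera images.
- tester: Deadweight tester, fixed to the bench: grey cast bed 340 mm deep (its x, away from the robot), 560 mm wide (its y), with a drip tray 58 mm above the bench. Origin: centre of its underside. Column and platen stand 90 mm behind it (+x); a gauge (247 mm high) 30 mm behind and 190 mm to +y. Behind the front rail nothing is higher than the rail for 110 mm, and nothing stands before it.
- rail_mid (a point): Middle of the top of the tester's front rail, 92 mm above the bench; axes as the tester's: y along the rail, x away from the robot, z up. A dark steel bar 22 mm wide (x), flat on top, with one finger groove cut right through from front to back, 40 mm long (y), 10 mm deep down to the release tongue; the groove's centre is anywhere within 75 mm either side of this point.
- rail_left (a point): Where the rail's dark top ends at +y, 120 mm from its middle. A grey end block follows, 36 mm wide, 160 mm long and 2 mm higher than the rail. Before and behind the rail there is free space down to 58 mm above the bench.
- rail_right (a point): Where the rail's dark top ends at -y, 120 mm from its middle; a grey end block as on the left follows.
- release (a joint): Travel of the release tongue, a dark steel plate 38 x 20 mm filling the groove's bottom (m): 0 up, 0.008 pressed fully home, straight down, its face then 18 mm below the rail top. Spring: about 1 N at first to 7 N at the end. Near 0.006 it frees the platen; with the platen down it springs back only part of the way.
- platen (a joint): How far the platen has sunk (m): 0 to 0.001 propped up, 0.015 on its stop. Once freed it sinks by itself, at 10 to 15 mm/s, all the way.
- platen_top (a point): Centre of the platen's top: a round steel plate, 140 mm diameter, 245 mm above the bench when propped up.
- lever (a joint): Angle of the long iron lifting lever, which leads from the column 365 mm to the tester's -y, level at 212 mm above the bench when the platen is up (rad): 0 platen up; it follows the platen, its free end sinking 80 mm to 0.18 when the platen is down.
- w_large_c (a point): Centre of the lowest brass weight on the platen, a disc 100 mm diameter, 12 mm high. Loose.
- w_mid_c (a point): Centre of the middle brass weight, 86 mm diameter, 12 mm high, on the large one. Loose.
- w_small_c (a point): Centre of the top brass weight, 72 mm diameter, 12 mm high. Loose.
- spare_c (a point): Centre of a spare brass weight on the bench, 92 mm diameter, 20 mm high. Loose.
- cap_c (a point): Centre of the steel piston cap standing on the drip tray behind the rail, 46 mm diameter, 32 mm high. Loose.
- face_c (a point): Centre of the white porcelain gauge face lying on the bench, 96 mm diameter, 6 mm thick. Loose, fragile.
- valve_c (a point): Centre of the bronze check valve on the bench, 88 mm long, 34 mm wide, 49 mm high. Loose.
- spanner_grip (a point): Handle of a steel spanner on the bench, 170 mm long. Loose.
Things that resemble listed ones, but are neither listed nor needed, are in the scene too. What is shaped like the part that bears w_large_c but green or white is not meant.

How it is judged:
By the outcome, as a careful person would: the job done as asked, in the order asked, and still so for the second after the job is handed in, with the robot touching nothing.
It also fails if it takes over 72 s, if anything falls off the work surface, if the arm or the gripper's body presses on something with over 40 N, if the wrist force passes 120 N, or if a joint passes its speed limit or range.

ROBOT

A 6-joint arm with a two-finger parallel gripper is mounted at the origin on the work surface. World frame = base frame: x ahead of the robot, y to its left, z up, the work surface at z = 0. Lengths are in m, angles in rad, forces in N, time in s.
With the tool pointing down it reaches from about 0.275 to 0.875 m from the base axis. Payload 12.5 kg.
Tool frame: the origin (TCP) lies at the very end of the fingers, on their centre line; the grasp point (between the pads) lies 19 mm behind it; x points along the fingers, y is the direction in which the jaws open and shut, and the axes are right-handed (so a half turn about x gives the same grasp; the last joint's range is limited). The gripper opens to 85 mm and grips with 20 to 120 N. Pads are 22 mm wide; open, the fingers measure 114 mm over their backs; the gripper's body (76 mm by 85 mm) begins 54 mm behind the grasp point. The pads swing forward as they close: fully open they stand 13 mm farther back than shut.
Start: joints at [-1.222, 0.351, 1.652, -0, 1.139, -0.085], TCP at [0.231, -0.499, 0.195] pointing down, gripper open.
Joint ranges: [-2.75, 2.75], [-0.79, 2.1], [0.01, 2.65], [-1.57, 4.71], [0.07, 3.14], [-2.87, 2.87]. Speed limits (rad/s): [2.22, 2.22, 2.79, 3.14, 3.14, 3.14].

INTERFACE

Orientations are given as a 3x3 rotation matrix whose columns are the frame's x, y, z axes.
In Python, from bench import manip gives the robot as it stands. Calls block until the motion is done:
- manip.move_ptp(position, orientation): joint-space move of the TCP to a pose.
- manip.move_l(position, attitude=None, max_speed=0.15): straight line of the TCP; attitude=None keeps the orientation; max_speed is the mean speed in m/s.
- manip.move_j(angles): joint-space move.
- manip.set_gripper(opening, effort=None): opening from 0.0 (shut) to 1.0 (fully open); effort is the grip in N (None keeps the last); returns when the fingers have stopped.
- manip.dwell(seconds).
- manip.inverse_kinematics(position, orientation): joint angles nearest the present ones, or None.
- manip.grab_frame(name): name is "scene" or "top"; returns (picture, depth): 420x560x3 uint8, red, green, blue; 420x560 float32, m along the optical axis (not along the pixel's ray), 0 where there is no reading.
- manip.get_calibration(name): a dict with "camera_matrix" (3x3 intrinsics, pixels), "k1" (the pictures are not rectified: a ray, as slopes to the right and down, at radius r is drawn at 1 + k1 r^2 times it, then the intrinsics apply), "R" (3x3) and "t" (3): a world point X has camera coordinates R X + t. Camera axes: x right, y down, z forward; pixel columns grow to the right and rows downward; lengths in m; the calibration is good to about 2 mm. A picture is of the moment at which its call begins. get_calibration takes no time and is no camera call.
A pose or a line that the arm cannot do raises manip.Unreachable and nothing moves.
- manip.sign_off(): hands the job in, once; it reports no verdict.
Trained networks look in the newest picture that a camera, given by its name, has taken for a name from the list of things; names that differ only in an ending like _2 or _b are one class to them, and where a whole thing is asked for, a point or a joint stands for the part that bears it (a point fixed in the world has none). Each returns a list of dicts, best first, with "confidence" (0 to 1); they miss things now and then, are a little off and sometimes report something else, mostly with a low value. They report only what shows in the picture. A call takes as long as a camera call. They do not tell look-alikes from the thing itself.
- manip.look_for(camera, name): "at" ([x, y, z] in m, in world coordinates, good to about 4 mm: the middle of the surface that is visible of it).
Readings, each from a call of its own:
- manip.current_time(): time.
- manip.current_qpos(): joint angles.
- manip.current_joint_vel(): joint speeds.
- manip.current_joint_torque(): joint torques, N m.
- manip.current_ee_pos(): TCP position.
- manip.current_tcp_rot(): TCP orientation.
- manip.current_force(): force on the tool from outside, world axes, zero at the start.
- manip.current_ft_torque(): the same for the moment, N m.
- manip.current_grip_width(): opening from 0.0 (shut) to 1.0 (fully open).
Only numpy, scipy, OpenCV 4.12 (cv2) and the standard library are available. Lean on these libraries where they do the work, as an engineer would, in place of code of your own. Each camera call takes 0.05 s, during which the arm holds its last target. There are 200 camera calls.

## Working session

There is one attempt and no reset: what is moved stays moved. The work goes in short steps, each a Python script; the robot and the scene stay as the last script left them, time stands still between calls to the robot, and variables do not carry over. Pictures are saved under pics/ and viewed, about 8 in all and at most 12, crops included, and the job is handed in when it is done.

```bash
mkdir -p pics; ls; cat > h.py <<'E'
import numpy as np, cv2
from bench import manip
def snap(cam,fn):
    im,d=manip.grab_frame(cam); cv2.imwrite('pics/'+fn,im[:,:,::-1]); np.save(f'pics/{cam}.npy',d); np.save(f'pics/{cam}_im.npy',im); return im,d
def px2w(cam,u,v,d=None,z=None):
    c=manip.get_calibration(cam);K=np.array(c['camera_matrix']);R=np.array(c['R']);t=np.array(c['t']);k=c['k1']
    q=np.stack([(np.asarray(u,float)-K[0,2])/K[0,0],(np.asarray(v,float)-K[1,2])/K[1,1]],-1)
    p=q.copy()
    for _ in range(10): p=q/(1+k*(p**2).sum(-1,keepdims=True))
    ray=np.concatenate([p,np.ones(p.shape[:-1]+(1,))],-1)
    o=-R.T@t
    if z is not None:
        w=ray@R; return o+w*((z-o[2])/w[...,2])[...,None]
    return (ray*np.asarray(d)[...,None]-t)@R
def w2px(cam,X):
    c=manip.get_calibration(cam);K=np.array(c['camera_matrix']);p=np.array(X)@np.array(c['R']).T+c['t']
    p=p[...,:2]/p[...,2:]; p=p*(1+c['k1']*(p**2).sum(-1,keepdims=True)); return p*[K[0,0],K[1,1]]+K[:2,2]
E
python3 - <<'E'
from h import *
for c in('scene','top'):
    snap(c,c+'0.png')
    for n in('tester','rail_mid','rail_left','rail_right','release','platen_top','platen','lever','cap_c'):
        print(c,n,[(np.round(r['at'],3).tolist(),round(r['confidence'],2)) for r in manip.look_for(c,n)[:3]])
a=np.hstack([cv2.imread('pics/scene0.png')]);
print(manip.current_time())
E
```

```text
pics
scene tester [([0.601, 0.478, 0.004], 0.72), ([0.759, 0.043, 0.064], 0.71)]
scene rail_mid [([0.765, 0.038, 0.054], 0.85)]
scene rail_left [([0.764, 0.04, 0.059], 0.79)]
scene rail_right [([0.767, 0.04, 0.059], 0.89), ([0.609, -0.518, 0.019], 0.44), ([0.774, 0.045, 0.282], 0.4)]
scene release []
scene platen_top [([0.81, 0.033, 0.239], 0.73)]
scene platen [([0.807, 0.038, 0.246], 0.85), ([0.765, 0.041, 0.064], 0.58)]
scene lever [([0.742, -0.133, 0.218], 0.78)]
scene cap_c [([0.767, 0.041, 0.054], 0.19)]
top tester [([0.675, 0.043, 0.061], 0.93)]
top rail_mid [([0.678, 0.038, 0.058], 0.87)]
top rail_left [([0.676, 0.042, 0.058], 0.9)]
top rail_right [([0.677, 0.043, 0.057], 0.83), ([0.602, 0.483, 0.007], 0.27)]
top release [([0.598, 0.48, 0.007], 0.68)]
top platen_top [([0.765, 0.042, 0.245], 0.96)]
top platen [([0.766, 0.043, 0.24], 0.92)]
top lever [([0.728, -0.17, 0.218], 0.64), ([0.433, 0.457, 0.035], 0.24)]
top cap_c [([0.613, 0.054, 0.085], 0.72), ([0.677, 0.038, 0.058], 0.65)]
1.0
```

View pics/scene0.png

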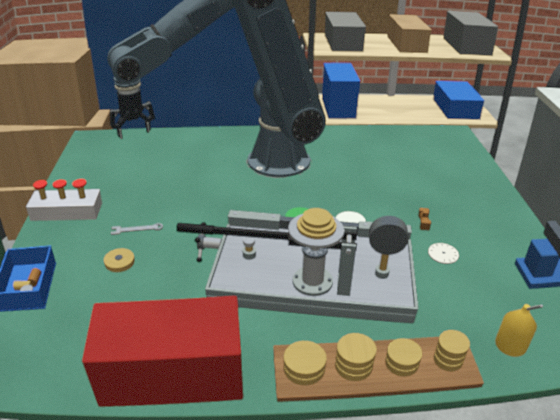

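View pics/top0.png

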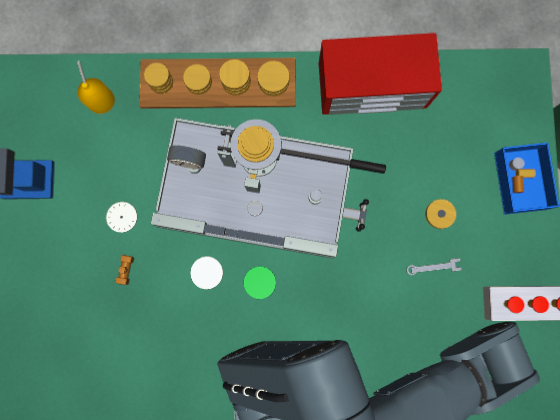

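The top view shows the rail's dark bar from about (205,228) to (285,241), between pale end blocks. The platen with its brass weights is at (256,145). Green (260,283) and white (207,273) discs are decoys on the bench. Next I'll measure the rail and enlarge it.

```bash
python3 - <<'E'
from h import *
im=np.load('pics/top_im.npy');d=np.load('pics/top.npy')
v,u=np.mgrid[0:420,0:560]; W=px2w('top',u,v,d)
m=(u>145)&(u<345)&(v>205)&(v<262)&(W[...,2]>.082)&(W[...,2]<.102)&(d>0)
P=W[m][:,:2]; g=im[m].mean(1)
(c,s,a)=cv2.minAreaRect(P.astype(np.float32)); print(c,s,a,m.sum())
dk=m&(im.mean(2)<125)&(u>195)&(u<295); Q=W[dk]
mu=Q.mean(0);w,V=np.linalg.eigh(np.cov(Q[:,:2].T)); ax=V[:,1]*np.sign(V[1,1]); n=np.array([ax[1],-ax[0]])
print('dark',mu,ax,np.degrees(np.arctan2(-ax[0],ax[1])),len(Q))
# all rail front body
A=(P-mu[:2])@ax; B=(P-mu[:2])@n; print('along',np.percentile(A,[0.5,2,98,99.5]),'across',np.percentile(B,[1,99]))
t=(Q[:,:2]-mu[:2])@ax; print('dark ext',np.percentile(t,[0,1,99,100]))
# profile along: at rail middle
for x in np.arange(-.16,.161,.008):
    p=np.r_[mu[:2]+x*ax,.092]; q=w2px('top',p); i,j=np.round(q).astype(int); print(f"{x:.3f} {q.round(0)} z={W[j,i,2]:.3f} g={im[j,i].tolist()}")
cv2.imwrite('pics/crop.png',cv2.resize(im[205:262,145:345,::-1],None,fx=4,fy=4,interpolation=cv2.INTER_CUBIC))
print(manip.look_for('top','w_large_c')[:2])
E
```

```text
(0.5454654693603516, 0.08267974853515625) (0.5741221308708191, 0.1417037695646286) 87.41333770751953 1955
dark [0.52826487 0.08805613 0.0911526 ] [0.18510486 0.98271877] -10.667246134192437 564
along [-0.27236147 -0.26497978  0.274635    0.28109314] across [-0.01725804  0.08695392]
dark ext [-0.14664772 -0.12390379  0.12603269  0.14598744]
-0.160 [298. 244.] z=0.095 g=[196, 208, 203]
-0.152 [296. 244.] z=0.090 g=[197, 209, 204]
-0.144 [293. 243.] z=0.095 g=[196, 208, 202]
-0.136 [290. 243.] z=0.091 g=[177, 183, 194]
-0.128 [288. 242.] z=0.091 g=[196, 208, 203]
-0.120 [285. 242.] z=0.097 g=[194, 207, 202]
-0.112 [282. 241.] z=0.093 g=[84, 93, 103]
-0.104 [280. 241.] z=0.087 g=[87, 95, 105]
-0.096 [277. 241.] z=0.086 g=[86, 93, 104]
-0.088 [274. 240.] z=0.092 g=[84, 92, 103]
-0.080 [272. 240.] z=0.095 g=[84, 93, 103]
-0.072 [269. 239.] z=0.096 g=[84, 93, 102]
-0.064 [266. 239.] z=0.095 g=[84, 91, 102]
-0.056 [264. 238.] z=0.092 g=[83, 91, 100]
-0.048 [261. 238.] z=0.092 g=[84, 91, 101]
-0.040 [259. 237.] z=0.086 g=[83, 91, 101]
-0.032 [256. 237.] z=0.089 g=[82, 91, 101]
-0.024 [253. 23
[... 411 characters left out ...]
 [227. 232.] z=0.085 g=[84, 94, 103]
0.064 [224. 231.] z=0.094 g=[43, 44, 44]
0.072 [221. 231.] z=0.098 g=[86, 93, 104]
0.080 [219. 230.] z=0.089 g=[86, 93, 104]
0.088 [216. 230.] z=0.088 g=[85, 92, 104]
0.096 [213. 229.] z=0.091 g=[85, 92, 102]
0.104 [211. 229.] z=0.090 g=[85, 92, 103]
0.112 [208. 228.] z=0.089 g=[85, 93, 103]
0.120 [206. 228.] z=0.086 g=[86, 94, 104]
0.128 [203. 227.] z=0.091 g=[176, 189, 184]
0.136 [200. 227.] z=0.091 g=[185, 197, 192]
0.144 [198. 226.] z=0.097 g=[171, 178, 190]
0.152 [195. 226.] z=0.098 g=[184, 195, 190]
0.160 [192. 225.] z=0.095 g=[184, 197, 190]
[{'at': [0.3864, 0.0492, 0.0079], 'confidence': 0.84}, {'at': [0.4198, 0.2148, 0.0119], 'confidence': 0.79}]
```

View pics/crop.png

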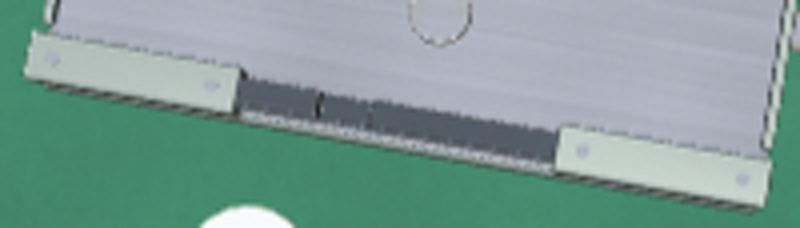

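The groove's edges show at crop (319,105) and (370,115), and depth dips to about 0.078–0.082 there. That puts its centre about 43 mm to +y of the dark bar's centre. I'll check the position across the rail, then shut the gripper and hover.

```bash
cat >> h.py <<'E'
mu=np.array([.52826,.08806]); ax=np.array([.18510,.98272]); n=np.array([ax[1],-ax[0]])
R=np.array([[0,0,-1],[n[0],n[1],0],[0,0,0.]]).T
R[:,2]=np.cross(R[:,0],R[:,1])
def P(a,z,b=0): return np.r_[mu+a*ax+b*n,z]
E
python3 - <<'E'
from h import *
im=np.load('pics/top_im.npy').mean(2).astype(np.float32)
c=manip.get_calibration('top'); print('cam',-np.array(c['R']).T@c['t'])
for rng in((-.11,-.02),(-.01,.01),(.08,.115)):
    print(rng,[(int(b*1000),int(np.mean([cv2.getRectSubPix(im,(1,1),tuple(map(float,w2px('top',P(a,.092,b)))))[0,0] for a in np.linspace(*rng,25)]))) for b in np.arange(-.02,.021,.002)])
for b in(-.004,.004): print([(int(round(a*1000)),int(cv2.getRectSubPix(im,(1,1),tuple(map(float,w2px('top',P(a,.092,b)))))[0,0])) for a in list(np.arange(-.126,-.108,.002))+list(np.arange(.012,.075,.002))+list(np.arange(.114,.132,.002))])
manip.set_gripper(0.0,20)
manip.move_ptp(P(-.035,.14),R)
print(manip.current_ee_pos(),manip.current_force(),manip.current_time(),manip.current_grip_width())
snap('top','top1.png');snap('scene','scene1.png')
E
```

```text
cam [ 0.40473894 -0.03063874  1.6669095 ]
(-0.11, -0.02) [(-20, 122), (-18, 149), (-16, 165), (-14, 164), (-12, 132), (-10, 104), (-8, 92), (-6, 92), (-4, 93), (-2, 92), (0, 92), (1, 92), (3, 92), (5, 93), (7, 94), (9, 104), (11, 133), (13, 164), (15, 178), (17, 181), (19, 181)]
(-0.01, 0.01) [(-20, 125), (-18, 151), (-16, 164), (-14, 164), (-12, 131), (-10, 103), (-8, 90), (-6, 91), (-4, 91), (-2, 91), (0, 91), (1, 91), (3, 92), (5, 92), (7, 93), (9, 104), (11, 138), (13, 166), (15, 176), (17, 178), (19, 179)]
(0.08, 0.115) [(-20, 126), (-18, 149), (-16, 161), (-14, 155), (-12, 121), (-10, 100), (-8, 93), (-6, 95), (-4, 94), (-2, 93), (0, 93), (1, 94), (3, 94), (5, 95), (7, 97), (9, 107), (11, 135), (13, 159), (15, 169), (17, 173), (19, 175)]
[(-126, 202), (-124, 202), (-122, 203), (-120, 201), (-118, 190), (-116, 134), (-114, 82), (-112, 92), (-110, 94), (12, 92), (14, 94), (16, 93), (18, 92), (20, 92), (22, 89), (24, 82), (26, 89), (28, 95), (30, 96), (32, 93), (34, 92), (36, 92), (38, 92), (40, 92), (42, 91), (44, 92), (46, 93), (48, 94), (50, 92), (52, 91), (54, 92), (56, 92), (58, 94), (60, 104), (62, 68), (64, 49), (66, 97), (68, 99), (70, 94), (72, 94), (74, 94), (114, 94), (116, 95), (118, 95), (120, 94), (122, 94), (124, 96), (126, 140), (128, 173), (130, 193)]
[(-126, 201), (-124, 201), (-122, 200), (-120, 201), (-118, 176), (-116, 124), (-114, 104), (-112, 95), (-110, 94), (12, 92), (14, 92), (16, 93), (18, 93), (20, 94), (22, 95), (24, 100), (26, 108), (28, 96), (30, 92), (32, 92), (34, 92), (36, 92), (38, 92), (40, 91), (42, 91), (44, 92), (46, 92), (48, 91), (50, 91), (52, 91), (54, 91), (56, 91), (58, 91), (60, 85), (62, 72), (64, 69), (66, 79), (68, 93), (70, 94), (72, 94), (74, 94), (114, 94), (116, 94), (118, 94), (120, 94), (122, 94), (124, 98), (126, 120), (128, 177), (130, 189)]
[0.52194643 0.05296754 0.14007351] [ 0.46940154  0.75156396 -0.45023111] 4.0583 0.0031113442513744254
```

The rail is centred across and the groove centre is near 45 mm. Now touch down and slide under force feedback.

```bash
python3 - <<'E'
from h import *
T=manip.current_time
manip.move_l(P(-.035,.102),max_speed=.08); manip.dwell(.3)
f0=np.mean([manip.current_force() for _ in range(5)],0); print('f0',f0,T())
F=lambda:np.array(manip.current_force())-f0
z=.100
while z>.082:
    manip.move_l(P(-.035,z),max_speed=.02); f=F()
    if f[2]>2: break
    z-=.0005
manip.dwell(.1);print('touch',z,manip.current_ee_pos(),F(),T())
if F()[2]<1: raise SystemExit
a=-.035; lost=0
while a<.075:
    a+=.003; manip.move_l(P(a,z),max_speed=.03); f=F(); e=manip.current_ee_pos()
    print(f"{a:.3f} z={z:.4f} ee={e[2]:.4f} F={f.round(1)}")
    if abs(f[:2]).max()>12 or f[2]>20: print('STOP');break
    if f[2]<.6:
        lost+=1
        if a<.02: z-=.0005; lost=0
        elif lost>=2: print('groove');break
    else:
        lost=0
        if f[2]>6: z+=.0003
        elif f[2]<2.: z-=.0003
print(T())
E
```

```text
f0 [ 0.36289317 -0.40815798  0.42728279] 5.0833
touch 0.08199999999999999 [0.52179572 0.05367265 0.08250646] [-0.71487152  0.13128128 -1.16422155] 14.1833
```

No contact at 0.0825, though the rail top should be at 0.092. I'll look before going further.

```bash
python3 - <<'E'
from h import *
a,_=snap('top','t2.png');b,d=snap('scene','s2.png')
print(w2px('scene',P(-.035,.0825)),w2px('top',P(-.035,.0825)), manip.current_ee_pos(),np.round(manip.current_tcp_rot(),3).tolist(),manip.current_force(),manip.current_ft_torque(),manip.current_grip_width())
u,v=w2px('scene',P(-.035,.0825)).astype(int)
A=cv2.resize(a[170:290,165:325],(640,480))[:,:,::-1]
B=cv2.resize(b[130:290,190:430],(800,533),interpolation=cv2.INTER_CUBIC)[:,:,::-1]
cv2.imwrite('pics/s2c.png',B);cv2.imwrite('pics/t2c.png',A)
E
```

```text
[306.22501127 222.42562537] [257.01543843 237.14722861] [0.52178149 0.0536577  0.08250897] [[0.0, 0.983, -0.185], [-0.0, -0.185, -0.983], [-1.0, 0.0, -0.0]] [ 0.01058103 -0.19249341 -0.68618976] [-0.04487315 -0.00675363  0.03366752] -0.002076870560707505
```

View pics/s2c.png

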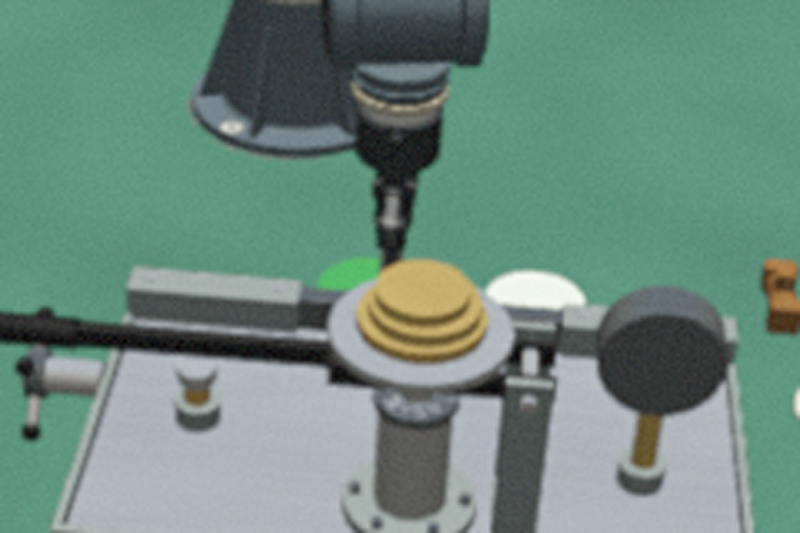

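View pics/t2c.png

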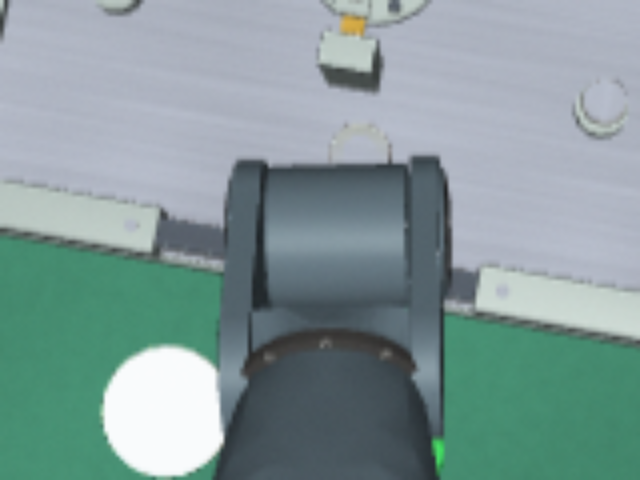

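The scene crop shows the shut gripper at (392,230), with its tip hidden behind the weights at (425,290). The top view shows the wrist over the rail. I'll compare the gripper and rail positions from the scene camera's depth.

```bash
python3 - <<'E'
from h import *
d=np.load('pics/scene.npy');im=np.load('pics/scene_im.npy')
v,u=np.mgrid[0:420,0:560];W=px2w('scene',u,v,d)
q=W-np.r_[mu,0]
A=q[...,:2]@ax;B=q[...,:2]@n;Z=W[...,2]
for r in range(186,212,2):
    m=(v==r)&(u>290)&(u<330)&(d>0)&(Z>.05)&(abs(B)<.08)&(Z<.25)&(im.mean(2)<110)
    if m.any(): print(r,'u',u[m].min(),u[m].max(),'A',A[m].min().round(3),A[m].max().round(3),'B',np.median(B[m]).round(3),'Z',np.median(Z[m]).round(3))
# rail in scene
m=(d>0)&(Z>.08)&(Z<.105)&(abs(A)<.29)&(abs(B)<.04)
for lo in np.arange(-.28,.29,.04):
    k=m&(A>=lo)&(A<lo+.04)
    if k.sum()>5: print('rail',lo.round(2),k.sum(),'B',np.percentile(B[k],[5,50,95]).round(3),'Z',np.median(Z[k]).round(3),'g',im[k].mean().round())
E
```

```text
186 u 301 314 A -0.055 -0.017 B 0.034 Z 0.235
188 u 301 314 A -0.055 -0.017 B 0.03 Z 0.228
190 u 302 313 A -0.051 -0.02 B 0.026 Z 0.218
192 u 302 313 A -0.051 -0.019 B 0.02 Z 0.208
194 u 302 313 A -0.051 -0.019 B 0.015 Z 0.196
196 u 302 312 A -0.051 -0.021 B 0.05 Z 0.213
198 u 302 311 A -0.047 -0.024 B 0.06 Z 0.212
200 u 302 311 A -0.047 -0.024 B 0.058 Z 0.203
202 u 302 311 A -0.049 -0.024 B 0.042 Z 0.186
204 u 303 310 A -0.046 -0.025 B 0.03 Z 0.171
206 u 304 310 A -0.044 -0.026 B 0.009 Z 0.149
208 u 304 309 A -0.044 -0.029 B 0.011 Z 0.144
210 u 304 305 A -0.044 -0.04 B 0.006 Z 0.133
rail -0.28 130 B [-0.011  0.014  0.023] Z 0.094 g 136.0
rail -0.24 139 B [-0.012  0.014  0.025] Z 0.094 g 135.0
rail -0.2 134 B [-0.011  0.014  0.023] Z 0.094 g 139.0
rail -0.16 141 B [-0.012  0.014  0.024] Z 0.094 g 136.0
rail -0.12 97 B [-0.006  0.009  0.019] Z 0.092 g 91.0
rail 0.04 13 B [-0.009 -0.002  0.011] Z 0.093 g 140.0
rail 0.08 66 B [-0.008  0.006  0.014] Z 0.093 g 120.0
rail 0.12 129 B [-0.011  0.013  0.024] Z 0.094 g 135.0
rail 0.24 31 B [-0.017  0.011  0.025] Z 0.094 g 139.0
rail 0.28 11 B [-0.01   0.013  0.022] Z 0.09 g 126.0
```

Both cameras put the gripper directly over the rail, yet there's no load, so the fingertip may sit behind the nominal TCP. I'll keep descending gently with a tight force limit.

```bash
python3 - <<'E'
from h import *
f0=np.mean([manip.current_force() for _ in range(8)],0)
z=.0825
while z>.068:
    z-=.0007; manip.move_l(P(-.035,z),max_speed=.02); f=np.array(manip.current_force())-f0
    print(round(z,4),round(manip.current_ee_pos()[2],4),f.round(1))
    if np.abs(f).max()>2.5: break
print(manip.current_time(),manip.current_joint_torque())
E
```

```text
0.0818 0.0817 [0.3 0.2 0.9]
0.0811 0.0811 [-0.8  0.4  1. ]
0.0804 0.0803 [-0.1  0.3  0.6]
0.0797 0.0797 [-0.3 -0.   1. ]
0.079 0.0789 [0.1 0.2 0.3]
0.0783 0.0782 [-0.4 -0.   0.4]
0.0776 0.0775 [-0.2 -0.3  0.2]
0.0769 0.0769 [ 0.   0.2 -0.2]
0.0762 0.0762 [ 0.3 -1.2  0.5]
0.0755 0.0754 [-0.1 -0.2  0.3]
0.0748 0.0748 [0.4 0.  1.2]
0.0741 0.074 [0.5 0.5 0.8]
0.0734 0.0734 [-0.9 -0.3  0.3]
0.0727 0.0727 [0.  0.5 0.7]
0.072 0.072 [ 0.9 -0.2  0.8]
0.0713 0.0713 [-0.4  0.7  1.1]
0.0706 0.0706 [0.8 0.7 1.6]
0.0699 0.0699 [-0.1  0.2 -0.1]
0.0692 0.0691 [ 0.6 -0.1  0.7]
0.0685 0.0684 [ 0.  -0.6  0.1]
0.0678 0.0677 [ 0.1 -0.3  0.7]
19.5333 [-4.12704203e-04 -5.14801097e+01 -2.28856015e+01 -1.74101621e-05
 -7.24434096e-03 -1.03047861e-05]
```

Still free at 0.068, so I'll lift and move to −y, where the scene camera can see the tip.

```bash
python3 - <<'E'
from h import *
manip.move_l(P(-.035,.13),max_speed=.15); manip.move_l(P(-.12,.13),max_speed=.15)
b,d=snap('scene','s3.png');print(manip.current_time(),manip.current_ee_pos())
tip=w2px('scene',P(-.12,.13)); print('tip px',tip,'crop',(tip-[210,130])*5, 'rail top below',(w2px('scene',P(-.12,.092))-[210,130])*5)
B=cv2.resize(b[130:250,210:370],(800,600),interpolation=cv2.INTER_CUBIC)[:,:,::-1].copy()
cv2.circle(B,tuple(np.int32((tip-[210,130])*5).tolist()),5,(0,0,255),1)
cv2.imwrite('pics/s3c.png',B)
v,u=np.mgrid[0:420,0:560];W=px2w('scene',u,v,d);q=W-np.r_[mu,0];A=q[...,:2]@ax;Bn=q[...,:2]@n;Z=W[...,2]
for r in range(175,225,2):
    m=(v==r)&(abs(u-tip[0])<25)&(d>0)&(Z>.1)&(abs(Bn)<.06)&(abs(A+.12)<.06)
    if m.any(): print(r,'u',u[m].min(),u[m].max(),'A',np.median(A[m]).round(3),'B',np.median(Bn[m]).round(3),'Z',np.median(Z[m]).round(3))
E
```

```text
20.8667 [ 0.50605053 -0.02924622  0.12976944]
tip px [278.8799783  207.35064328] crop [344.39989149 386.75321642] rail top below [343.56808938 437.78349863]
175 u 273 285 A -0.117 B 0.035 Z 0.266
177 u 273 285 A -0.116 B 0.023 Z 0.252
179 u 273 284 A -0.117 B 0.048 Z 0.26
181 u 272 284 A -0.118 B 0.057 Z 0.258
183 u 273 284 A -0.115 B 0.054 Z 0.25
185 u 273 283 A -0.118 B 0.049 Z 0.24
187 u 274 283 A -0.119 B 0.031 Z 0.222
189 u 276 283 A -0.118 B 0.011 Z 0.203
191 u 276 282 A -0.119 B 0.01 Z 0.196
193 u 276 282 A -0.118 B 0.009 Z 0.188
195 u 276 282 A -0.119 B 0.006 Z 0.179
197 u 276 282 A -0.12 B 0.004 Z 0.171
217 u 272 273 A -0.137 B 0.014 Z 0.102
219 u 268 270 A -0.147 B 0.024 Z 0.101
```

View pics/s3c.png

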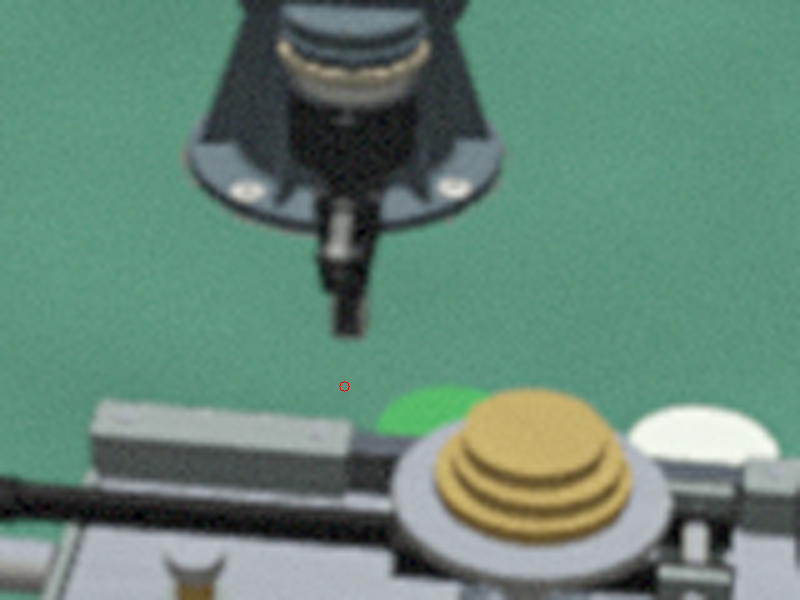

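The drawn circle at crop (344,387) marks where the nominal TCP should appear. The real fingertip ends at (348,335), and depth there gives z≈0.168 with the TCP at 0.130. So the fingertip really ends about 37 mm above the reported TCP, while laterally it agrees. Contact is then expected near TCP z≈0.055. I'll touch down again and slide.

```bash
cat > slide.py <<'E'
from h import *
T=manip.current_time
manip.move_l(P(-.03,.075),max_speed=.15); manip.move_l(P(-.03,.067),max_speed=.06); manip.dwell(.2)
f0=np.mean([manip.current_force() for _ in range(8)],0); print('f0',f0,T())
F=lambda:np.mean([manip.current_force() for _ in range(4)],0)-f0
z=.067
while z>.044:
    z-=.0006; manip.move_l(P(-.03,z),max_speed=.02); f=F()
    if f[2]>2.5: break
manip.dwell(.1);print('touch',z,manip.current_ee_pos(),F(),T())
if F()[2]<1.5: raise SystemExit
z0=z; a=-.03; lost=0
while a<.075:
    a+=.003; manip.move_l(P(a,z),max_speed=.03); f=F(); e=manip.current_ee_pos()
    print(f"{a:.3f} z={z:.4f} ee={e[2]:.4f} F={f.round(1)}")
    if abs(f[:2]).max()>12 or f[2]>20: print('STOP');break
    if f[2]<.8 and a>.015:
        lost+=1
        if lost>=2: print('groove');break
    else:
        lost=0
        if f[2]>6: z+=.0003
        elif f[2]<2.5: z-=.0003
print('end',a,z,T())
E
python3 slide.py
```

```text
f0 [-0.56277779 -0.41087432  0.22982272] 22.2
touch 0.05499999999999994 [0.52278136 0.05857431 0.05538387] [-1.87072814  0.88867486  4.75864518] 27.3
-0.027 z=0.0550 ee=0.0554 F=[-0.6  0.6  4.8]
-0.024 z=0.0550 ee=0.0554 F=[0.4 0.8 5.6]
-0.021 z=0.0550 ee=0.0554 F=[-0.  -0.1  5.4]
-0.018 z=0.0550 ee=0.0554 F=[-0.1 -0.3  4.8]
-0.015 z=0.0550 ee=0.0554 F=[0.8 0.8 4.6]
-0.012 z=0.0550 ee=0.0554 F=[-0.1 -1.   4.4]
-0.009 z=0.0550 ee=0.0554 F=[0.1 0.5 5.5]
-0.006 z=0.0550 ee=0.0554 F=[ 0.6 -0.3  5.2]
-0.003 z=0.0550 ee=0.0554 F=[0.3 0.5 5.5]
-0.000 z=0.0550 ee=0.0554 F=[ 0.5 -0.   4.8]
0.003 z=0.0550 ee=0.0554 F=[0.2 0.4 5.5]
0.006 z=0.0550 ee=0.0554 F=[ 0.6 -0.5  4.4]
0.009 z=0.0550 ee=0.0554 F=[ 0.7 -1.9  5.8]
0.012 z=0.0550 ee=0.0554 F=[0.6 0.4 5.7]
0.015 z=0.0550 ee=0.0554 F=[-0.2  0.4  6. ]
0.018 z=0.0550 ee=0.0554 F=[ 0.3 -0.1  5.3]
0.021 z=0.0550 ee=0.0554 F=[-0.6  0.2  5.5]
0.024 z=0.0550 ee=0.0553 F=[-0.2 -0.3  4.2]
0.027 z=0.0550 ee=0.0553 F=[ 0.8 -0.6  4.8]
0.030 z=0.0550 ee=0.0551 F=[-0.6 -0.   4.6]
0.033 z=0.0550 ee=0.0546 F=[ 0.9  0.6 -0.8]
0.036 z=0.0550 ee=0.0549 F=[ 0.2  0.1 -0.3]
groove
end 0.036 0.05499999999999994 32.8
```

Contact came at TCP z 0.0554, so the offset is about 37 mm as seen. The groove dropped away at a≈0.032, which puts its centre at ≈0.044 and agrees with vision. Now centre and press.

```bash
cat > press.py <<'E'
from h import *
T=manip.current_time; a=.044
F=lambda:np.mean([manip.current_force() for _ in range(4)],0)-[-.56,-.41,.23]
manip.move_l(P(a,.055),max_speed=.03); f=F(); print('centre',f.round(1),manip.current_ee_pos()[2])
manip.move_l(P(a,.0475),max_speed=.03); print('in',F().round(1))
z=.0475
while z>.0355:
    z-=.0006; manip.move_l(P(a,z),max_speed=.02); f=F(); e=manip.current_ee_pos()[2]
    print(f"z={z:.4f} ee={e:.4f} F={f.round(1)}")
    if f[2]>16 or abs(f[:2]).max()>12: print('limit'); break
manip.dwell(1.2); print('hold',F().round(1),manip.current_ee_pos()[2],T())
E
python3 press.py
```

```text
centre [ 0.9 -0.3 -0.6] 0.05498583627043583
in [0.8 0.3 0.1]
z=0.0469 ee=0.0469 F=[ 0.2  0.8 -0. ]
z=0.0463 ee=0.0463 F=[ 0.2 -0.4 -0.6]
z=0.0457 ee=0.0457 F=[-0.   0.4  0.4]
z=0.0451 ee=0.0452 F=[1.1 0.3 0.8]
z=0.0445 ee=0.0449 F=[-1.4  0.4  6.2]
z=0.0439 ee=0.0447 F=[-3.1  0.  11.1]
z=0.0433 ee=0.0445 F=[-4.5 -0.5 16.6]
limit
hold [-5.4 -1.5 16.2] 0.04452713347887037 36.5667
```

Contact came 10.4 mm below the rail top, which is tongue level, but it goes stiff 0.5 mm later, so something is blocking. I'll look at it from the scene camera, where the groove shows to the right of the platen.

```bash
python3 - <<'E'
from h import *
b,d=snap('scene','s4.png');print(manip.current_time(),manip.current_force(),manip.current_ft_torque())
o=np.array([300,165])
for z,bb in((.092,0),(.092,.011),(.092,-.011)):
  for a in (.022,.044,.064): print(a,bb,((w2px('scene',P(a,z,bb))-o)*8).round())
B=cv2.resize(b[165:240,300:400],(800,600),interpolation=cv2.INTER_CUBIC)[:,:,::-1]
cv2.imwrite('pics/s4c.png',B)
E
```

```text
36.6167 [-5.10648985 -1.86299202 16.47879664] [-0.24256009  1.0339215   0.02508005]
0.022 0 [200. 452.]
0.044 0 [258. 457.]
0.064 0 [310. 461.]
0.022 0.011 [198. 469.]
0.044 0.011 [256. 474.]
0.064 0.011 [309. 478.]
0.022 -0.011 [202. 435.]
0.044 -0.011 [259. 440.]
0.064 -0.011 [311. 444.]
```

View pics/s4c.png

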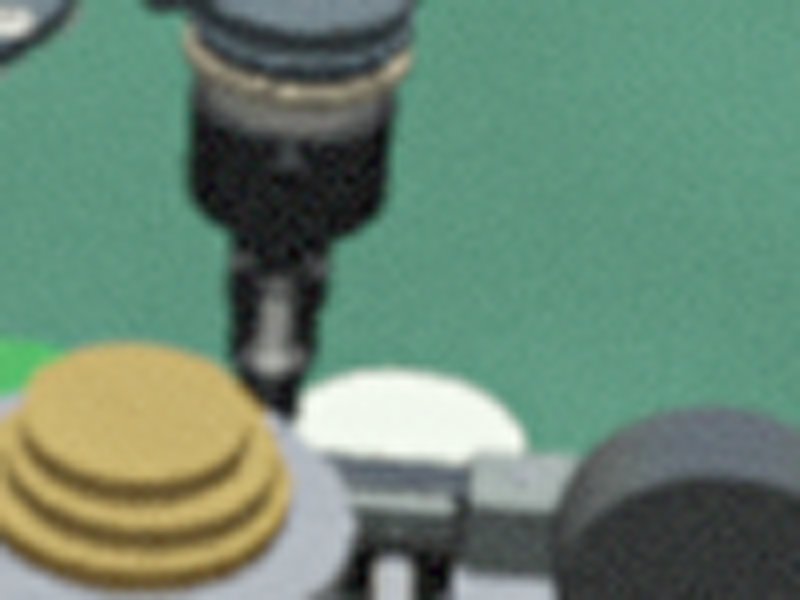

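The finger sits in the groove, with the knuckle at about (275,300) and the fingertip at about (280,405), just behind the weights. The tip may be resting on the pocket's rim. I'll probe a few small offsets at low force, and press on wherever it yields.

```bash
cat > probe.py <<'E'
from h import *
T=manip.current_time
manip.move_l(P(.044,.0475),max_speed=.05); manip.dwell(.15)
f0=np.mean([manip.current_force() for _ in range(8)],0); m0=np.array(manip.current_ft_torque())
F=lambda:np.mean([manip.current_force() for _ in range(4)],0)-f0
def press(a,b,lim,zs=.0462,zend=.0355):
    manip.move_l(P(a,zs,b),max_speed=.05); z=zs; L=[]
    while z>zend:
        z-=.0008; manip.move_l(P(a,z,b),max_speed=.03); f=F(); e=manip.current_ee_pos()[2]; L.append((round(e*1e3,1),round(f[2],1)))
        if f[2]>lim or abs(f[:2]).max()>10: break
    print(a,b,L,f.round(1),(np.array(manip.current_ft_torque())-m0).round(2),round(T(),1)); return e
if __name__=='__main__':
    for a,b in((.044,.006),(.044,-.006),(.039,0),(.049,0)):
        if press(a,b,8)<.042: print('YIELDS');break
        manip.move_l(P(a,.0475,b),max_speed=.05)
E
python3 probe.py
```

```text
0.044 0.006 [(np.float64(45.3), np.float64(-0.2)), (np.float64(45.0), np.float64(4.3)), (np.float64(44.7), np.float64(11.5))] [-4.3 -1.4 11.5] [-0.14  0.72 -0.01] 38.0
0.044 -0.006 [(np.float64(45.3), np.float64(-0.4)), (np.float64(45.0), np.float64(3.8)), (np.float64(44.7), np.float64(9.9))] [-3.3 -1.6  9.9] [-0.11  0.62 -0.04] 39.4
0.039 0 [(np.float64(45.3), np.float64(-0.7)), (np.float64(45.0), np.float64(4.5)), (np.float64(44.7), np.float64(12.0))] [-3.8 -0.9 12. ] [-0.16  0.8  -0.07] 40.7
0.049 0 [(np.float64(45.3), np.float64(-1.6)), (np.float64(45.0), np.float64(4.4)), (np.float64(44.7), np.float64(11.6))] [-2.7 -1.1 11.6] [-0.17  0.71 -0.04] 42.1
```

Contact height is the same at every offset, so it's a flat surface at tongue level. I'll try a firmer centred press with the force still bounded.

```bash
python3 - <<'E'
import probe
from h import *
e=probe.press(.045,0,32)
manip.dwell(.3);print(manip.current_force(),manip.current_ee_pos(),manip.current_time())
E
```

```text
0.045 0 [(np.float64(45.3), np.float64(-0.2)), (np.float64(45.0), np.float64(5.0)), (np.float64(44.7), np.float64(11.2)), (np.float64(43.9), np.float64(11.1)), (np.float64(43.5), np.float64(18.1)), (np.float64(42.6), np.float64(14.1)), (np.float64(41.5), np.float64(9.1)), (np.float64(41.0), np.float64(15.4)), (np.float64(39.4), np.float64(4.5)), (np.float64(38.4), np.float64(5.3)), (np.float64(37.7), np.float64(6.5)), (np.float64(37.2), np.float64(10.9)), (np.float64(37.0), np.float64(17.9)), (np.float64(36.8), np.float64(25.6))] [-10.   -1.5  25.6] [-0.39  1.61 -0.05] 46.5
[-8.63342851 -2.39298295 25.52842431] [0.5368574  0.13233625 0.03678563] 46.7917
```

The tongue yielded with stick-slip and reached its hard stop at 8 mm: z fell from 45.2 to 37.2 and the force then rose to 25 N. Hold while the platen sinks, then withdraw and check.

```bash
python3 - <<'E'
from h import *
manip.dwell(1.2)
manip.move_l(P(.045,.039),max_speed=.03)
manip.move_l(P(.045,.13),max_speed=.08)
manip.move_l(np.r_[.40,-.02,.2],max_speed=.2)
manip.move_ptp([.3,-.35,.25],R)
im,d=snap('top','t5.png');b,ds=snap('scene','s5.png');print(manip.current_time(),manip.current_force())
for c in('top','scene'):
  for n_ in('platen','lever','w_small_c','cap_c'): print(c,n_,[(np.round(r['at'],3).tolist(),round(r['confidence'],2)) for r in manip.look_for(c,n_)[:2]])
v,u=np.mgrid[0:420,0:560];W=px2w('top',u,v,d)
k=(np.hypot(W[...,0]-.765,W[...,1]-.043)<.075)&(W[...,2]>.2)
print('z hist',np.histogram(W[...,2][k],bins=np.arange(.2,.30,.01)))
A=np.vstack([im[100:300,130:410],b[150:350,150:430]]);cv2.imwrite('pics/c5.png',cv2.resize(A[:,:,::-1],None,fx=1.5,fy=1.5))
E
```

```text
52.2083 [ 0.86312044 -0.10278884 -0.06765445]
top platen [([0.768, 0.045, 0.227], 0.56)]
top lever [([0.728, -0.155, 0.164], 0.58)]
top w_small_c [([0.764, 0.044, 0.267], 0.75)]
top cap_c [([0.612, 0.055, 0.088], 0.47)]
scene platen [([0.812, 0.035, 0.231], 0.8), ([0.601, 0.479, 0.005], 0.29)]
scene lever [([0.74, -0.125, 0.168], 0.68)]
scene w_small_c [([0.776, 0.047, 0.269], 0.77), ([0.61, -0.516, 0.018], 0.57)]
scene cap_c []
z hist (array([  0,   1, 523, 522, 178, 210, 508,  33,   0]), array([0.2 , 0.21, 0.22, 0.23, 0.24, 0.25, 0.26, 0.27, 0.28, 0.29]))
```

View pics/c5.png

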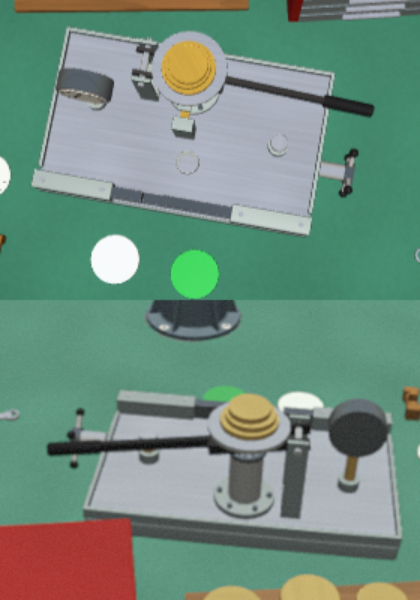

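The platen is down about 15 mm and the lever has dropped. The weights are still stacked at (190,68) in the upper half, the cap is in place, and the arm is clear. Handing in.

```bash
python3 -c "
from h import *
print(manip.current_time());manip.sign_off()"
```

```text
52.6083
the job is handed in; nothing more can be done
```

The release tongue was pressed home and the loaded platen sank. I handed the job in at 52.6 s of the 72 s allowed, with the hand clear of everything.

- **Sliding:** I rested the shut fingertip on the rail at about 5 N and slid it about 60 mm towards +y. It dropped into the groove where the pictures had shown it.
- **Pressing:** The first presses stopped at up to about 16 N without the tongue moving. A firmer, centred press moved it in jerks, at up to about 18 N instead of the 1–7 N described. It met a hard stop after about 8 mm, and the press ended at about 26 N.
- **Last checks:** The cameras put the platen about 14–15 mm lower and the lever's visible part about 50 mm lower. The weights are still stacked, the cap is in place, and the force reading is back near zero.

**What disagreed:**
- **Fingertip position:** The real fingertip was about 37 mm above the reported TCP. My first touch-down attempts therefore ended in free air, and I corrected for the offset using the camera and the contact force.
- **Not measured:** I had no direct reading of the tongue or platen joints. Those results come from force, arm position and camera estimates good to a few millimetres. The spare weight, gauge face, valve and spanner were not checked one by one at the end; the arm never went near them.

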